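# Find the well of a heating block by feel and hold it well-up

### The arm

A 6-joint arm with a two-finger parallel gripper is mounted at the origin on the work surface. World frame = base frame: x ahead of the robot, y to its left, z up, the work surface at z = 0. Lengths are in m, angles in rad, forces in N, time in s.
With the tool pointing down it reaches from about 0.35 to 0.775 m from the base axis. Payload 5.5 kg.
Tool frame: the origin (TCP) lies midway between the tips of the shut fingers; the grasp point (between the pads) lies 19 mm behind it; z points along the fingers, y is the line along which they close (so a half turn about z gives the same grasp; the last joint's range is limited). The gripper opens to 85 mm and grips with 20 to 120 N. Pads are 22 mm wide; open, the fingers measure 114 mm over their backs; the gripper's body (76 mm by 85 mm) begins 54 mm behind the grasp point. The pads swing forward as they close: fully open they stand 13 mm farther back than shut.
Start: joints at [1.083, 0.313, 0.046, 1.304, 0, 1.431], TCP at [0.196, 0.541, 0.2] pointing down, gripper open.
Joint ranges: [-2.76, 2.76], [-0.86, 1.69], [-1.03, 1.26], [-2.2, 2.34], [-1.47, 1.5], [-3.14, 3.14]. Speed limits (rad/s): [2.57, 2.57, 3.14, 3.14, 3.14, 3.14].

### API

Orientations are given as a unit quaternion [w, x, y, z].
In Python, from workcell import env gives the robot as it stands.
- The arm moves only by the tool move_arm, never from a script. Its argument "targets" is a list of rows, each a list of 3 entries, a list of its own where there are three numbers: the shift along the tool's x, y, z in mm, then the turn, a rotation vector about the tool's x, y, z in units of 10 degrees (1.0 is 10 degrees), then the closure, from -1 (fully open) to 1 (shut). In form: [[[dx, dy, dz], [ax, ay, az], gripper], ...]. A call has 1 to 5 rows; each row is the pose to reach, as a shift and turn from the pose commanded when the call began, along the tool's axes at that moment; what a row does not reach only later rows make up. A row lasts 1/8 s, in which the tool goes at most 62.5 mm and 10.7 degrees, less where a joint would pass 70% of its speed; a pose out of reach is approached as far as the arm can. A call with a gripper value outside its range is refused whole. The fingers move at their own pace and stop on an object; "squeeze" is the grip in N (left out, the last holds). Time passes only in rows, so rows that repeat a pose let the fingers close. It gives the time, the measured TCP pose, the force, the opening and the grip force at its end, in the units of the state.
- env.get_state(): the state, without advancing time (a new reading comes with each control period).
- env.read_camera(name): name is "side" or "top" or "wrist"; returns a dict with "pixels" (400x640x3 uint8, red, green, blue), "fovy" (degrees; the focal length in pixels is half the picture's height over the tangent of half this angle, whatever the lens; pixels are square), "cx", "cy" (the principal point, pixels), "dist_coeffs" ([k1, k2, p1, p2, k3] as OpenCV has them; the pictures are not rectified), "extrinsics" (4x4, takes a point from world to camera coordinates); the wrist camera has in their place "mount" (4x4, takes a point from camera to tool coordinates, whose origin is the TCP and whose axes are the flange's). Camera axes: x right, y up, looking along -z (the intrinsics and any distortion apply to the point x, -y, -z); pixel columns grow to the right and rows downward; lengths in m; the calibration is good to about 2 mm. A picture is of the moment at which its call begins: read the wrist's pose just before it. There is no depth.
- env.hand_in(): hands the job in; it is judged then, once.
Trained networks look in a picture, given as the dict that the camera call returned (one of the last four; its "shot" number tells which), for a name from the list of things; names that differ only in an ending like _2 or _b are one class to them, and where a whole thing is asked for, a point or a joint stands for the part that bears it (a point fixed in the world has none). Each returns a list of dicts, best first, with "confidence" (0 to 1); they miss things now and then, are a little off and sometimes report something else, mostly with a low value. They report only what shows in the picture. A call takes as long as a camera call. They do not tell look-alikes from the thing itself.
- env.spot_in(thing, picture): "centre" ([x, y, z] in m, in world coordinates, good to about 4 mm: the middle of the surface that is visible of it).
- env.regions_of(thing, picture): "mask" (400x640 bool, what is visible of it).
- env.landmark_of(thing, picture): "centre" ([x, y, z] in m, in world coordinates, good to about 4 mm: a listed point, or the origin of a listed thing).
The state is a dict: "clock": time; "joint_pos": joint angles; "qvel": joint speeds; "tau": joint torques, N m; "tcp_pos": TCP position; "orientation": TCP orientation; "wrist_force": force on the tool from outside, world axes, zero at the start; "ft_torque": the same for the moment, N m; "finger_gap": finger opening in m; "grip_force": force on a finger pad.
Only numpy, scipy, OpenCV 4.12 (cv2) and the standard library are available. Lean on these libraries where they do the work, as an engineer would, in place of code of your own. Each camera call takes 0.05 s, during which the arm holds its last target. There are 200 camera calls.

### The job

Pick up the aluminium heating block that lies on the green stand and feel, slowly and without forcing it, which of its two ends has the blind well by trying them on the gauge's brass crossbar, until the well has slid over most of the bar's length on one side of the post. Then turn the block so that the well points straight up and finish while holding it so, still and well clear above the bench (its centre at least 20 cm up), carried by the gripper alone. Leave the other block lying on the grey stand and do not disturb the glassware and the other things around.

Things in the scene. Friction and masses are not known exactly. Their poses are not given: they have to be found in the camera images.
- block_a_center (a point): centre of one of two like aluminium blocks, 40 x 40 mm, 56 mm long, about 0.2 kg, each lying on a stand, either one on the green. One end has a blind round well in its middle, 22 mm wide, 38 mm deep; all else is plain. y runs along the bar and well, level, within 0.4 rad of world y; x level across, z up at the start. Which end, +y or -y, has the well is not told and differs between the two
- block_b_center (a point): centre of one of two like aluminium blocks, 40 x 40 mm, 56 mm long, about 0.2 kg, each lying on a stand, either one on the green. One end has a blind round well in its middle, 22 mm wide, 38 mm deep; all else is plain. y runs along the bar and well, level, within 0.4 rad of world y; x level across, z up at the start. Which end, +y or -y, has the well is not told and differs between the two
- green_stand_top (a point): top centre of the round post of the green stand, 45 mm above the bench, on which one block lies with its middle over the post. The post is 24 mm across with a 40 mm disc (6 mm thick) on top; its foot is a flat green disc, 100 mm across, 6 mm thick. Fixed
- grey_stand_top (a point): top centre of the round post of the grey stand, 45 mm above the bench, on which one block lies with its middle over the post. The post is 24 mm across with a 40 mm disc (6 mm thick) on top; its foot is a flat grey disc, 100 mm across, 6 mm thick. Fixed
- gauge_bar (a point): middle of the gauge's brass crossbar, 85 mm above the bench: a round rod 10 mm across, level along this point's y axis, through a square steel post (20 x 20 mm, 100 mm tall). It sticks out 35 mm from the post both ways (tips 45 mm from this point at +y and -y). Blue foot, 90 mm (x) by 60 mm (y), 12 mm thick. Fixed and rigid: go on slowly, 20 mm/s
- burner: bystander: a gas burner, not lit: round grey base 80 mm across, upright tube, 143 mm tall. Origin under its centre
- media_bottle: bystander: an amber bottle with a blue cap, 66 mm across, 140 mm tall. Origin under its centre
- petri_dish: bystander: a flat round dish, 90 mm across, 16 mm high. Origin under its centre
- stopper: bystander: a dark rubber stopper, 42 mm across at the top, 28 mm high. Origin under its centre
- flask: bystander: a green conical flask, 84 mm across the foot, 120 mm tall. Origin under its centre
- tube_rack: bystander: a steel wire rack, 225 x 85 mm, with brass-capped culture tubes, 140 mm tall overall. Origin under its centre
Mind the look-alikes: they are no part of the job. What is shaped like the part that bears block_a_center but blue is not meant.

How it is judged:
On the way:
1. the well of the block from the green stand has been slid at least 20 mm over one arm of the gauge's crossbar, while the other block lies on the grey stand ((((y of block_a_center in the frame of gauge_bar between -0.053 and 0.053 m and x of block_a_center in the frame of gauge_bar between -0.012 and 0.012 m and z of block_a_center in the frame of gauge_bar between -0.012 and 0.012 m and angle between the y axis of block_a_center and the y axis of gauge_bar, either way round below 0.3 rad) and (horizontal distance between block_b_center and grey_stand_top below 0.02 m and distance of block_b_center from where it was at the start of the episode below 0.015 m and height (world z) of block_b_center between 0.055 and 0.08 m)) or ((y of block_b_center in the frame of gauge_bar between -0.053 and 0.053 m and x of block_b_center in the frame of gauge_bar between -0.012 and 0.012 m and z of block_b_center in the frame of gauge_bar between -0.012 and 0.012 m and angle between the y axis of block_b_center and the y axis of gauge_bar, either way round below 0.3 rad) and (horizontal distance between block_a_center and grey_stand_top below 0.02 m and distance of block_a_center from where it was at the start of the episode below 0.015 m and height (world z) of block_a_center between 0.055 and 0.08 m)))), for 0.1 s.
At the end, for the whole second after the job is handed in: the block from the green stand is held in the fingers with the mouth of its well pointing up within 0.2 rad, its centre more than 150 mm above the bench, still, touching neither bench, stands, gauge nor bystanders; the other block lies on the grey stand, moved less than 15 mm ((((angle between block_a_well's own z axis and vertical below 0.2 rad and height (world z) of block_a_center above 0.15 m and contact force between block_a and the fingers above 2 N and linear speed of block_a below 0.03 m/s and contact force between block_a and gauge below 0.3 N and contact force between block_a and green_stand below 0.3 N and contact force between block_a and grey_stand below 0.3 N and contact force between block_a and table below 0.3 N and contact force between block_a and burner below 0.3 N and contact force between block_a and media_bottle below 0.3 N and contact force between block_a and petri_dish below 0.3 N and contact force between block_a and stopper below 0.3 N and contact force between block_a and flask below 0.3 N and contact force between block_a and tube_rack below 0.3 N) and (horizontal distance between block_b_center and grey_stand_top below 0.02 m and distance of block_b_center from where it was at the start of the episode below 0.015 m and height (world z) of block_b_center between 0.055 and 0.08 m)) or ((angle between block_b_well's own z axis and vertical below 0.2 rad and height (world z) of block_b_center above 0.15 m and contact force between block_b and the fingers above 2 N and linear speed of block_b below 0.03 m/s and contact force between block_b and gauge below 0.3 N and contact force between block_b and green_stand below 0.3 N and contact force between block_b and grey_stand below 0.3 N and contact force between block_b and table below 0.3 N and contact force between block_b and burner below 0.3 N and contact force between block_b and media_bottle below 0.3 N and contact force between block_b and petri_dish below 0.3 N and contact force between block_b and stopper below 0.3 N and contact force between block_b and flask below 0.3 N and contact force between block_b and tube_rack below 0.3 N) and (horizontal distance between block_a_center and grey_stand_top below 0.02 m and distance of block_a_center from where it was at the start of the episode below 0.015 m and height (world z) of block_a_center between 0.055 and 0.08 m)))); the arm keeps its last pose, push and grip.
It fails at once if a block was pushed against the gauge with more than 90 N (contact force between any of block_a, block_b and gauge above 90 N).
It fails at once if a bystander was moved by more than 30 mm or tipped (distance of any of burner, media_bottle, petri_dish, stopper, flask, tube_rack from where it was at the start of the episode above 0.03 m or angle between any of burner, media_bottle, petri_dish, stopper, flask, tube_rack's own z axis and vertical above 0.4 rad).
It also fails if it takes over 67 s, if anything falls off the work surface, if the arm or the gripper's body presses on something with over 40 N, if the wrist force passes 120 N, or if a joint passes its speed limit or range.

## Working session

There is one attempt and no reset: what is moved stays moved. The work goes in short steps, Python scripts to look and compute and a tool call to move; the robot and the scene stay as the last step left them, time stands still between calls to the robot, and variables do not carry over. Pictures are saved under pics/ and viewed, at most 10 in all, crops included, and the job is handed in when it is done.

Besides the shell and the picture viewer there is one more tool, called in YAML: its name, and indented under it one key for each argument. move_arm: Moves the arm, as the interface text tells. Its arguments: {"type":"object","properties":{"targets":{"type":"array","items":{"type":"array"}},"squeeze":{"type":"number"}},"required":["targets"]}

```bash
mkdir -p pics; ls
cat > h.py <<'E'
import numpy as np, cv2
from workcell import env
from scipy.spatial.transform import Rotation as R
def save(p,n): cv2.imwrite('pics/'+n,cv2.cvtColor(p['pixels'],cv2.COLOR_RGB2BGR))
def rot(s): q=s['orientation']; return R.from_quat([q[1],q[2],q[3],q[0]])
def K(p):
    f=200/np.tan(np.radians(p['fovy'])/2); return np.array([[f,0,p['cx']],[0,f,p['cy']],[0,0,1.]])
def W2C(p,s=None):
    if 'extrinsics' in p: return np.array(p['extrinsics'])
    T=np.eye(4); T[:3,:3]=rot(s).as_matrix(); T[:3,3]=s['tcp_pos']
    return np.linalg.inv(T@np.array(p['mount']))
def proj(p,X,s=None):
    X=np.atleast_2d(X); M=W2C(p,s); c=X@M[:3,:3].T+M[:3,3]; c=c*[1,-1,-1]
    return cv2.projectPoints(c.reshape(-1,1,3),np.zeros(3),np.zeros(3),K(p),np.array(p['dist_coeffs'],float))[0].reshape(-1,2)
def back(p,uv,z,s=None):
    uv=np.array(uv,float).reshape(-1,1,2)
    n=cv2.undistortPoints(uv,K(p),np.array(p['dist_coeffs'],float)).reshape(-1,2)
    d=np.c_[n[:,0],-n[:,1],-np.ones(len(n))]; M=np.linalg.inv(W2C(p,s)); d=d@M[:3,:3].T; o=M[:3,3]
    return o+d*((z-o[2])/d[:,2])[:,None]
E
python3 - <<'E'
from h import *
for c in ['top','side']:
    p=env.read_camera(c); save(p,c+'1.png')
    for t in ['block_a_center','green_stand_top','grey_stand_top','gauge_bar','burner','media_bottle','petri_dish','stopper','flask','tube_rack']:
        for d in env.landmark_of(t,p)[:4]:
            print(c,t,np.round(d['centre'],3),round(d['confidence'],2),proj(p,d['centre']).round()[0])
s=env.get_state(); print({k:np.round(v,3) for k,v in s.items()})
E
```

```text
pics
top block_a_center [ 0.606 -0.022  0.017] 0.52 [327. 176.]
top block_a_center [ 0.485 -0.014  0.061] 0.51 [324. 210.]
top block_a_center [ 0.359 -0.007  0.02 ] 0.48 [321. 247.]
top green_stand_top [ 0.568 -0.233  0.051] 0.9 [389. 188.]
top grey_stand_top [ 0.49  -0.011  0.043] 0.65 [323. 209.]
top gauge_bar [0.51  0.276 0.09 ] 0.68 [237. 201.]
top gauge_bar [ 0.488 -0.013  0.044] 0.62 [324. 210.]
top burner [0.708 0.324 0.003] 0.82 [230. 146.]
top media_bottle [ 0.719 -0.35  -0.001] 0.75 [419. 147.]
top media_bottle [0.506 0.28  0.088] 0.2 [236. 203.]
top petri_dish [ 0.719  0.155 -0.   ] 0.66 [278. 144.]
top stopper [ 0.755 -0.133 -0.004] 0.66 [359. 135.]
top flask [ 0.598 -0.498  0.003] 0.72 [460. 181.]
top tube_rack [ 0.606  0.515 -0.   ] 0.75 [177. 173.]
side block_a_center [ 0.364 -0.007  0.019] 0.79 [276. 225.]
side block_a_center [0.718 0.156 0.002] 0.73 [335. 175.]
side block_a_center [ 0.61  -0.016  0.024] 0.67 [338. 200.]
side block_a_center [ 0.484 -0.004  0.068] 0.58 [306. 200.]
side green_stand_top [ 0.566 -0.233  0.044] 0.65 [367. 234.]
side green_stand_top [ 0.721
[... 466 characters left out ...]
 161.]
side stopper [ 0.705  0.323 -0.003] 0.62 [311. 160.]
side stopper [ 0.6   -0.494  0.003] 0.2 [437. 293.]
side flask [ 0.599 -0.496  0.001] 0.98 [437. 294.]
side tube_rack [ 0.607  0.511 -0.002] 0.63 [271. 149.]
{'clock': np.float64(1.1), 'joint_pos': array([ 1.083,  0.313,  0.046,  1.304, -0.   ,  1.431]), 'qvel': array([ 0.   ,  0.001, -0.   , -0.001, -0.001,  0.002]), 'tau': array([ -0.   , -48.048,  29.882,   0.   ,  -0.   ,   0.   ]), 'tcp_pos': array([0.196, 0.541, 0.2  ]), 'orientation': array([0.   , 0.173, 0.985, 0.   ]), 'wrist_force': array([-0.075,  0.257, -0.593]), 'ft_torque': array([ 0.012, -0.024, -0.018]), 'grip_force': np.float64(0.0), 'finger_gap': np.float64(0.085)}
```

Run:
```python
import cv2,numpy as np
a=cv2.imread('pics/top1.png')[110:270,140:480]; b=cv2.imread('pics/side1.png')[120:300,230:460]
a=cv2.resize(a,None,fx=2.3,fy=2.3,interpolation=2)[:, :780]; cv2.imwrite('pics/t1c.png',a)
cv2.imwrite('pics/s1c.png',cv2.resize(b,None,fx=3.2,fy=3.2,interpolation=2))
```

```text
(no output)
```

View pics/t1c.png

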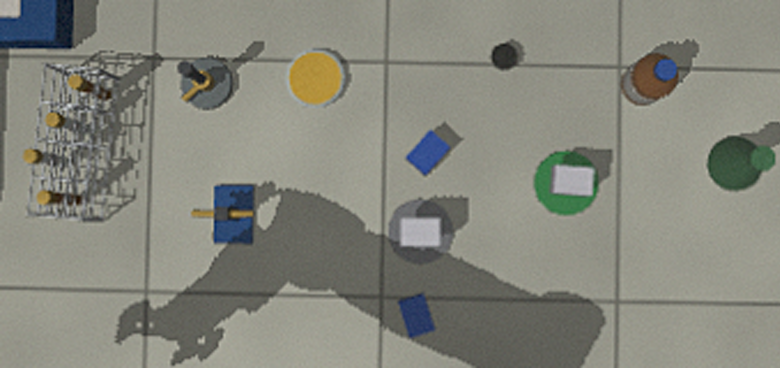

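View pics/s1c.png

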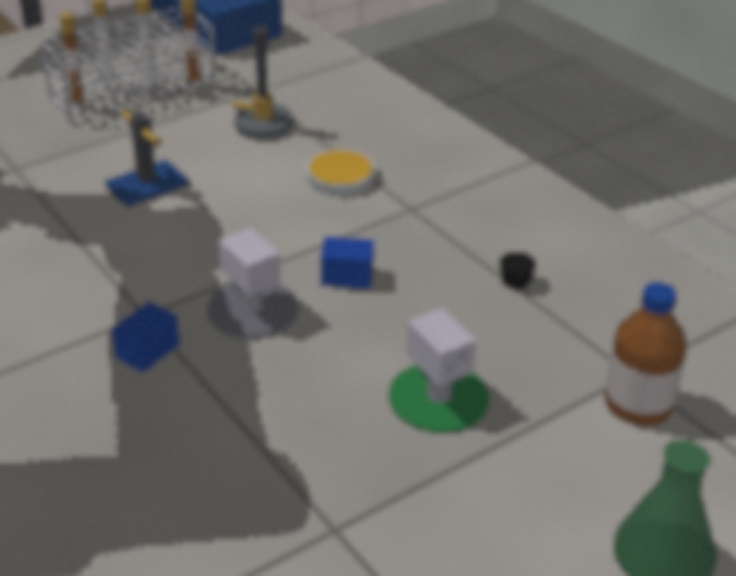

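```bash
cat >> h.py <<'E'
def go(pos,yang,s=None,Rt=None):
    """print shift (mm) and turn (10deg) to put TCP at pos, pointing down, tool y at world angle yang (rad)"""
    s=s or env.get_state(); Rn=rot(s)
    if Rt is None:
        y=np.array([np.cos(yang),np.sin(yang),0]); z=np.array([0,0,-1.]); Rt=R.from_matrix(np.c_[np.cross(y,z),y,z])
    d=Rn.inv().apply(np.array(pos)-s['tcp_pos'])*1000
    t=np.degrees((Rn.inv()*Rt).as_rotvec())/10
    print('shift',d.round(1),'turn',t.round(3))
E
python3 - <<'E'
from h import *
go([.45,.27,.30],0)
go([.45,.27,.30],np.pi)
p=env.read_camera('wrist'); print(np.round(p['mount'],3),p['fovy'])
b=cv2.imread('pics/side1.png')[205:260,340:400]
cv2.imwrite('pics/s1d.png',cv2.resize(b,None,fx=9,fy=9,interpolation=2))
E
```

```text
shift [-331.  -167.8  -99.6] turn [1.000e-03 0.000e+00 7.007e+00]
shift [-331.  -167.8  -99.6] turn [-0.0000e+00  1.0000e-03 -1.0993e+01]
[[-0.001  0.954  0.3    0.075]
 [ 1.     0.001  0.001 -0.   ]
 [ 0.     0.3   -0.954 -0.174]
 [ 0.     0.     0.     1.   ]] 59.962340886961194
```

View pics/s1d.png

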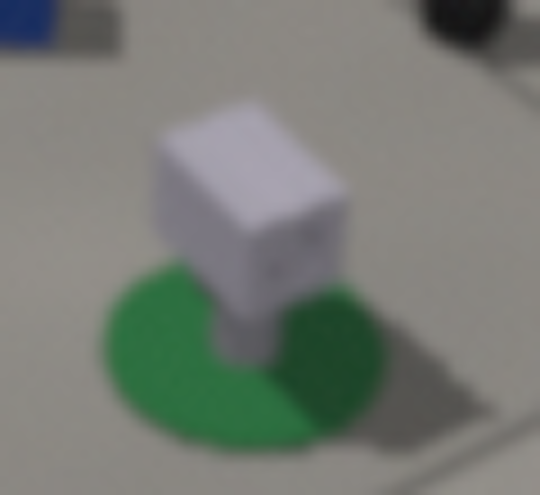

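move_arm:
  targets:
    - [[-331, -168, -100], [0, 0, 7], -1]
    - [[-331, -168, -100], [0, 0, 7], -1]
    - [[-331, -168, -100], [0, 0, 7], -1]
    - [[-331, -168, -100], [0, 0, 7], -1]
    - [[-331, -168, -100], [0, 0, 7], -1]

```text
clock: 1.78
tcp_pos: [0.4035, 0.319, 0.2825]
orientation: [0.0, 0.602, 0.799, 0.0]
wrist_force: [0.4, 0.9, -0.5]
finger_gap: 0.0853
grip_force: 0.0
```

Run:
```python
from h import *
s=env.get_state(); print(s['joint_pos'].round(3) if hasattr(s['joint_pos'],'round') else s['joint_pos'])
go([.45,.27,.30],0)
```

```text
[0.513 0.183 0.075 1.462 0.    1.804]
shift [-59.9  31.2 -17.5] turn [ 0.004 -0.002  1.601]
```

move_arm:
  targets:
    - [[-60, 31, -18], [0, 0, 1.6], -1]
    - [[-60, 31, -18], [0, 0, 1.6], -1]
    - [[-60, 31, -18], [0, 0, 1.6], -1]

```text
clock: 2.15
tcp_pos: [0.4499, 0.2708, 0.2998]
orientation: [-0.0, 0.705, 0.709, 0.0]
wrist_force: [0.4, -0.1, -0.5]
finger_gap: 0.0853
grip_force: 0.0
```

Run:
```python
from h import *
s=env.get_state(); p=env.read_camera('wrist'); save(p,'wg.png')
for d in env.landmark_of('gauge_bar',p): print(np.round(d['centre'],4),d['confidence'],proj(p,d['centre'],s))
np.savez('wg.npz',**{k:p[k] for k in ['fovy','cx','cy','dist_coeffs','mount','pixels']},tcp_pos=s['tcp_pos'],orientation=s['orientation'])
print(s['tcp_pos'],s['orientation'])
go([.54,-.23,.25],0)
```

```text
[0.506  0.2765 0.086 ] 0.69 [[369.03582473 152.79918936]]
[0.44986682 0.27084072 0.29979632] [-2.48821295e-05  7.05363876e-01  7.08845365e-01  2.24178625e-04]
shift [-502.6   87.2   49.4] turn [-0.002 -0.001  0.047]
```

View pics/wg.png

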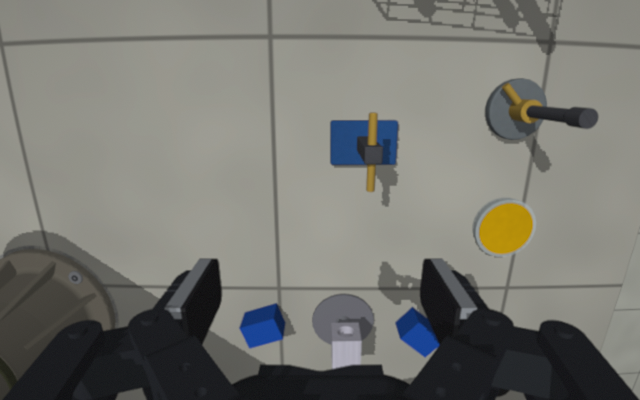

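```bash
cat > bar.py <<'E'
from h import *
def bar(p,s,c):
    im=p['pixels']; hsv=cv2.cvtColor(im,cv2.COLOR_RGB2HSV)
    m=((hsv[...,0]>12)&(hsv[...,0]<32)&(hsv[...,1]>130)&(hsv[...,2]>70)); 
    yy,xx=np.nonzero(m); k=(abs(xx-c[0])<60)&(abs(yy-c[1])<70); xx=xx[k];yy=yy[k]
    P=back(p,np.c_[xx,yy],.085,s)[:,:2]; mu=P.mean(0)
    a=np.linalg.svd(P-mu)[2][0]; a*=np.sign(a[1]); t=(P-mu)@a; n=(P-mu)@[a[1],-a[0]]
    print('n',len(xx),'len',np.ptp(t),'width',np.ptp(n),'mid',mu+a*(t.max()+t.min())/2,'ang from +y (ccw)',np.arctan2(-a[0],a[1]),'tips',mu+a*t.min(),mu+a*t.max())
E
python3 - <<'E'
from bar import *
d=dict(np.load('wg.npz')); d['fovy']=float(d['fovy']);d['cx']=float(d['cx']);d['cy']=float(d['cy'])
bar(d,d,(371,150))
E
```

```text
n 405 len 0.08812886756591543 width 0.009221665167079177 mid [0.50873601 0.27643908] ang from +y (ccw) 0.011491765587223883 tips [0.50924238 0.23237756] [0.50822965 0.32050061]
```

move_arm:
  targets:
    - [[-500, 90, 50], [0, 0, 0], -1]
    - [[-500, 90, 50], [0, 0, 0], -1]
    - [[-500, 90, 50], [0, 0, 0], -1]
    - [[-500, 90, 50], [0, 0, 0], -1]
    - [[-500, 90, 50], [0, 0, 0], -1]

```text
clock: 2.88
tcp_pos: [0.5059, -0.0345, 0.2689]
orientation: [0.0, 0.703, 0.711, 0.0]
wrist_force: [1.1, -0.4, -0.0]
finger_gap: 0.0851
grip_force: 0.0
```

Run:
```python
from h import *
s=env.get_state(); print(s['tcp_pos'],s['joint_pos'])
go([.56,-.26,.25],0)
```

```text
[ 0.50587475 -0.03447148  0.26885954] [-2.26707386e-01  1.69232631e-01  2.50064355e-02  1.42633671e+00
  3.51080166e-04  1.33377614e+00]
shift [-226.1   51.8   18.8] turn [ 0.002 -0.002  0.059]
```

move_arm:
  targets:
    - [[-225, 52, 19], [0, 0, 0], -1]
    - [[-225, 52, 19], [0, 0, 0], -1]
    - [[-225, 52, 19], [0, 0, 0], -1]
    - [[-225, 52, 19], [0, 0, 0], -1]
    - [[-225, 52, 19], [0, 0, 0], -1]

```text
clock: 3.5
tcp_pos: [0.5597, -0.2603, 0.2481]
orientation: [-0.001, 0.705, 0.709, -0.0]
wrist_force: [-0.0, 0.3, -0.7]
finger_gap: 0.0852
grip_force: 0.0
```

Run:
```python
from h import *
s=env.get_state(); p=env.read_camera('wrist'); save(p,'wb.png')
np.savez('wb.npz',**{k:p[k] for k in ['fovy','cx','cy','dist_coeffs','mount','pixels']},tcp_pos=s['tcp_pos'],orientation=s['orientation'])
for t in ['block_a_center','green_stand_top']:
    for d in env.landmark_of(t,p)[:3]: print(t,np.round(d['centre'],4),d['confidence'],proj(p,d['centre'],s))
print(s['tcp_pos'])
cv2.imwrite('pics/wbc.png',cv2.resize(cv2.imread('pics/wb.png'),(800,500)))
```

```text
green_stand_top [ 0.7209 -0.3477 -0.0028] 0.27 [[441.79452354 218.47856752]]
[ 0.55969259 -0.26027371  0.2481098 ]
```

View pics/wbc.png

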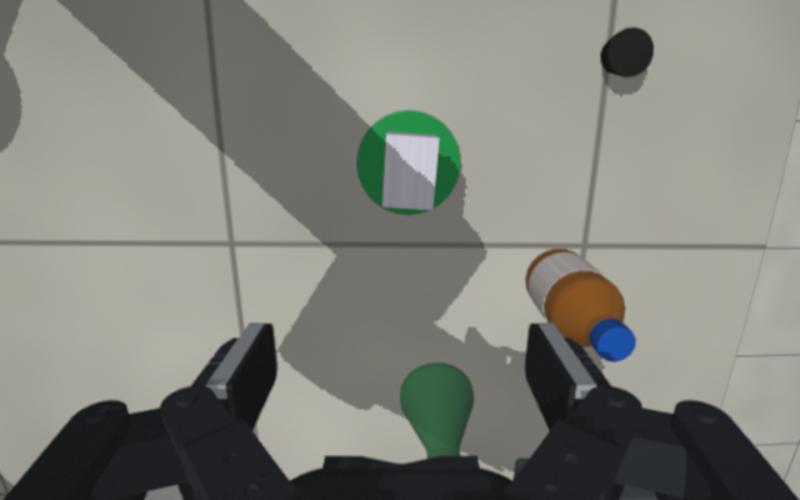

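Run:
```python
from bar import *
d=dict(np.load('wb.npz')); 
for k in ['fovy','cx','cy']: d[k]=float(d[k])
im=d['pixels']; hsv=cv2.cvtColor(im,cv2.COLOR_RGB2HSV)
m=((hsv[...,1]<50)&(abs(hsv[...,0].astype(int)-125)<35)).astype(np.uint8); m[:95]=0;m[180:]=0;m[:,:290]=0;m[:,365:]=0
m=cv2.morphologyEx(m,cv2.MORPH_OPEN,np.ones((3,3)))
n,l,st,_=cv2.connectedComponentsWithStats(m); i=1+np.argmax(st[1:,4]); print(st[i])
c=cv2.findContours((l==i).astype(np.uint8),0,1)[0][0]
box=cv2.boxPoints(cv2.minAreaRect(c))
hand=np.array([[386,132],[439,136],[434,209],[382,206]])*.8
for P in (box,hand):
  for z in (.085,.091):
    Q=back(d,P,z,d)[:,:2]; e=np.roll(Q,-1,0)-Q; L=np.linalg.norm(e,axis=1); e=e[np.argmax(L)]; e*=np.sign(e[1])
    print(z,Q.mean(0).round(4),L.round(4),'ang',np.arctan2(-e[0],e[1]).round(3))
s=env.get_state()
```

```text
[ 307  107   44   61 2385]
0.085 [ 0.5676 -0.2302] [0.0567 0.0392 0.0569 0.0411] ang -0.044
0.091 [ 0.5675 -0.2294] [0.0557 0.0385 0.0559 0.0404] ang -0.044
0.085 [ 0.568  -0.2303] [0.0403 0.0567 0.0414 0.0572] ang -0.06
0.091 [ 0.5678 -0.2295] [0.0395 0.0557 0.0406 0.0562] ang -0.06
```

Run:
```python
from h import *
go([.568,-.23,.046],-.05)
```

```text
shift [ 26.7   8.9 204. ] turn [-0.004 -0.005  0.336]
```

move_arm:
  targets:
    - [[27, 9, 60], [0, 0, 0.33], -1]
    - [[27, 9, 115], [0, 0, 0.33], -1]
    - [[27, 9, 160], [0, 0, 0.33], -1]
    - [[27, 9, 185], [0, 0, 0.33], -1]
    - [[27, 9, 200], [0, 0, 0.33], -1]

```text
clock: 4.28
tcp_pos: [0.5678, -0.2292, 0.0493]
orientation: [-0.001, 0.724, 0.69, -0.0]
wrist_force: [-0.2, -1.0, 0.5]
finger_gap: 0.0857
grip_force: 0.0
```

Run:
```python
from h import *
s=env.get_state();print(s['tcp_pos'],s['wrist_force'])
go([.568,-.23,.046],-.05)
```

```text
[ 0.5677712  -0.22923013  0.04929662] [-0.2123916  -1.0092919   0.53916685]
shift [-0.8  0.3  3.3] turn [-0.007 -0.005  0.01 ]
```

move_arm:
  targets:
    - [[0, 0, 3], [0, 0, 0], 1]
    - [[0, 0, 3], [0, 0, 0], 1]
    - [[0, 0, 3], [0, 0, 0], 1]
    - [[0, 0, 3], [0, 0, 0], 1]
    - [[0, 0, 3], [0, 0, 0], 1]
  squeeze: 70

```text
clock: 4.9
tcp_pos: [0.5692, -0.2322, 0.0491]
orientation: [0.001, 0.725, 0.689, 0.001]
wrist_force: [-2.5, 1.0, 6.5]
finger_gap: 0.0372
grip_force: 69.6
```

move_arm:
  targets:
    - [[0, 0, 0], [0, 0, 0], 1]
    - [[0, 0, 0], [0, 0, 0], 1]
    - [[0, 0, 0], [0, 0, 0], 1]

```text
clock: 5.28
tcp_pos: [0.5692, -0.2322, 0.0491]
orientation: [0.001, 0.725, 0.689, 0.001]
wrist_force: [-1.7, -0.1, 6.5]
finger_gap: 0.0373
grip_force: 69.6
```

move_arm:
  targets:
    - [[0, 0, -10], [0, 0, 0], 1]
    - [[0, 0, -25], [0, 0, 0], 1]
    - [[0, 0, -55], [0, 0, 0], 1]
    - [[0, 0, -100], [0, 0, 0], 1]
    - [[0, 0, -150], [0, 0, 0], 1]

```text
clock: 5.9
tcp_pos: [0.568, -0.2315, 0.1988]
orientation: [-0.0, 0.725, 0.689, -0.0]
wrist_force: [0.3, -0.6, -0.8]
finger_gap: 0.037
grip_force: 70.4
```

Run:
```python
from h import *
s=env.get_state();print(s['tcp_pos'],s['wrist_force'],s['finger_gap'],s['grip_force'])
p=env.read_camera('wrist'); save(p,'wh.png')
q=env.read_camera('side'); save(q,'sh.png')
for pic,nm in ((p,'w'),(q,'s')):
  for d in env.landmark_of('block_a_center',pic)[:4]: print(nm,np.round(d['centre'],4),d['confidence'],proj(pic,d['centre'],s).round())
a=cv2.resize(cv2.imread('pics/wh.png')[200:],(800,250)); u=proj(q,s['tcp_pos'])[0].astype(int); print(u)
b=cv2.imread('pics/sh.png')[max(0,u[1]-45):u[1]+45,u[0]-100:u[0]+100]; b=cv2.resize(b,None,fx=3.5,fy=3.5,interpolation=2); o=np.zeros((600,800,3),np.uint8); o[:250]=a; o[260:260+b.shape[0],:b.shape[1]]=b
cv2.imwrite('pics/hold.png',o)
```

```text
[ 0.56795458 -0.23154038  0.19884888] [ 0.34268243 -0.60985005 -0.81556129] 0.037049628278543696 70.40714727714658
s [ 0.3611 -0.0072  0.0219] 0.89 [[275. 225.]]
s [ 0.4865 -0.0102  0.067 ] 0.79 [[307. 201.]]
s [ 0.6056 -0.0176  0.0224] 0.48 [[337. 201.]]
[370 192]
```

View pics/hold.png

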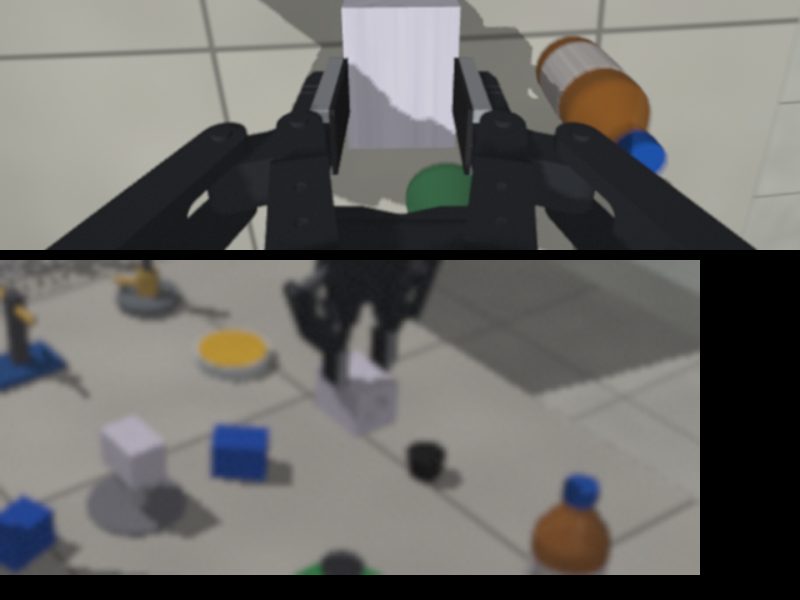

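Run:
```python
from h import *
go([.508,.395,.20],.011)
s=env.get_state(); print(s['ft_torque'], s['clock'])
```

```text
shift [623.3 -93.3  -2.3] turn [ 0.019  0.01  -0.358]
[ 0.01063412  0.02150688 -0.03419782] 6.1
```

move_arm:
  targets:
    - [[620, -93, -6], [0, 0, -0.35], 1]
    - [[620, -93, -6], [0, 0, -0.35], 1]
    - [[620, -93, -6], [0, 0, -0.35], 1]
    - [[620, -93, -6], [0, 0, -0.35], 1]
    - [[620, -93, -6], [0, 0, -0.35], 1]

```text
clock: 6.72
tcp_pos: [0.5363, 0.0812, 0.1984]
orientation: [-0.001, 0.704, 0.71, -0.001]
wrist_force: [1.5, 0.3, -1.3]
finger_gap: 0.0374
grip_force: 70.5
```

Run:
```python
from h import *
go([.508,.395,.20],.011)
```

```text
shift [314.1 -25.3  -1.4] turn [-0.016 -0.001 -0.009]
```

move_arm:
  targets:
    - [[314, -25, -1], [0, 0, 0], 1]
    - [[314, -25, -1], [0, 0, 0], 1]
    - [[314, -25, -1], [0, 0, 0], 1]
    - [[314, -25, -1], [0, 0, 0], 1]
    - [[314, -25, -1], [0, 0, 0], 1]

```text
clock: 7.35
tcp_pos: [0.5087, 0.392, 0.1992]
orientation: [-0.0, 0.704, 0.711, -0.001]
wrist_force: [1.3, 0.3, -0.8]
finger_gap: 0.0369
grip_force: 70.5
```

Run:
```python
from h import *
s=env.get_state(); print(s['tcp_pos'])
p=env.read_camera('wrist'); save(p,'wk.png')
cv2.imwrite('pics/wkc.png',cv2.imread('pics/wk.png')[100:])
go([.508,.395,.069],.011)
```

```text
[0.50871089 0.39202437 0.19919418]
shift [ -5.3   1.5 129.3] turn [-0.02  -0.023  0.029]
```

View pics/wkc.png

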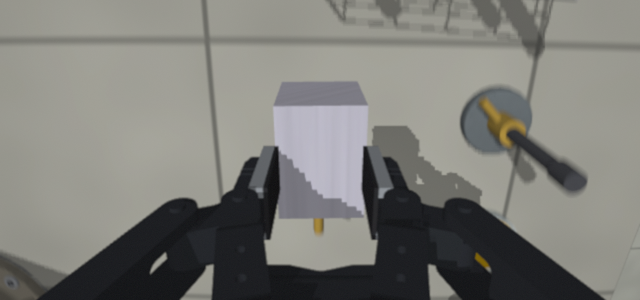

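move_arm:
  targets:
    - [[-3, 1, 45], [0, 0, 0], 1]
    - [[-3, 1, 85], [0, 0, 0], 1]
    - [[-3, 1, 110], [0, 0, 0], 1]
    - [[-3, 1, 123], [0, 0, 0], 1]
    - [[-3, 1, 129], [0, 0, 0], 1]

```text
clock: 8.02
tcp_pos: [0.5105, 0.387, 0.0709]
orientation: [-0.0, 0.704, 0.71, -0.001]
wrist_force: [0.6, 0.3, -1.1]
finger_gap: 0.0375
grip_force: 70.6
```

Run:
```python
from h import *
s=env.get_state(); print(s['tcp_pos'],s['wrist_force'])
p=env.read_camera('side')
q=env.read_camera('wrist'); save(q,'wl.png'); print(env.get_state()['tcp_pos'])
save(p,'sl.png'); u=proj(p,s['tcp_pos'])[0].astype(int); b=cv2.imread('pics/sl.png')[u[1]-40:u[1]+50,u[0]-60:u[0]+60]
a=cv2.imread('pics/wl.png')[150:]; a=cv2.resize(a,(512,200)); b=cv2.resize(b,None,fx=4,fy=4,interpolation=2); o=np.zeros((590,512,3),np.uint8);o[:200]=a;o[210:210+b.shape[0],:b.shape[1]]=b
cv2.imwrite('pics/low.png',o); go([.508,.365,.069],.011)
```

```text
[0.51048317 0.38704164 0.07090831] [ 0.58494542  0.2909264  -1.06088602]
[0.51105244 0.3874126  0.07190997]
shift [-22.4  -3.3   2.9] turn [-0.002  0.001 -0.008]
```

View pics/low.png

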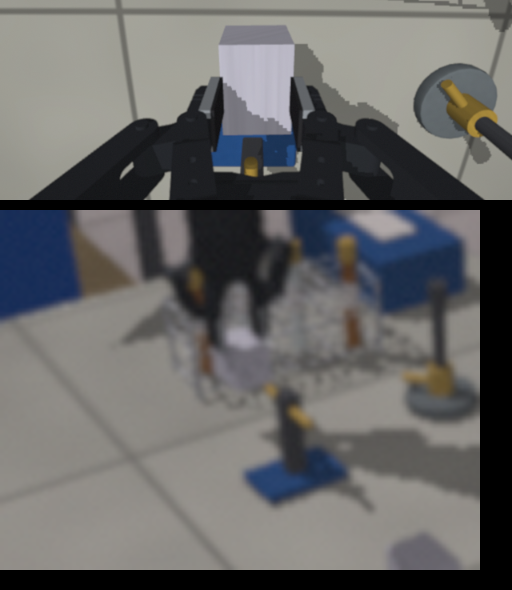

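move_arm:
  targets:
    - [[-4, -3, 3], [0, 0, 0], 1]
    - [[-9, -3, 3], [0, 0, 0], 1]
    - [[-14, -3, 3], [0, 0, 0], 1]
    - [[-19, -3, 3], [0, 0, 0], 1]
    - [[-24, -3, 3], [0, 0, 0], 1]

```text
clock: 8.75
tcp_pos: [0.5084, 0.3632, 0.0692]
orientation: [0.0, 0.704, 0.71, 0.0]
wrist_force: [0.2, -0.0, -1.9]
finger_gap: 0.0368
grip_force: 70.6
```

Run:
```python
from h import *
s=env.get_state(); print(s['tcp_pos'],s['wrist_force'])
go([.508,.352,.069],.011)
```

```text
[0.50839963 0.36320216 0.06923294] [ 0.20773667 -0.032634   -1.898497  ]
shift [-11.2  -0.5   0.2] turn [ 0.001 -0.001 -0.008]
```

move_arm:
  targets:
    - [[-2.5, 0, 0], [0, 0, 0], 1]
    - [[-5, 0, 0], [0, 0, 0], 1]
    - [[-7.5, 0, 0], [0, 0, 0], 1]
    - [[-10, 0, 0], [0, 0, 0], 1]
    - [[-12.5, 0, 0], [0, 0, 0], 1]

```text
clock: 9.38
tcp_pos: [0.5084, 0.351, 0.0691]
orientation: [-0.0, 0.704, 0.711, 0.0]
wrist_force: [0.3, -0.4, -1.6]
finger_gap: 0.0371
grip_force: 70.6
```

move_arm:
  targets:
    - [[-2.5, 0, 0], [0, 0, 0], 1]
    - [[-4, 0, 0], [0, 0, 0], 1]
    - [[-6, 0, 0], [0, 0, 0], 1]

```text
clock: 9.75
tcp_pos: [0.5085, 0.345, 0.0691]
orientation: [-0.0, 0.704, 0.711, 0.0]
wrist_force: [-0.5, 0.5, -1.1]
finger_gap: 0.0367
grip_force: 70.6
```

move_arm:
  targets:
    - [[-2, 0, 0], [0, 0, 0], 1]
    - [[-4, 0, 0], [0, 0, 0], 1]
    - [[-6, 0, 0], [0, 0, 0], 1]
    - [[-8, 0, 0], [0, 0, 0], 1]
    - [[-10, 0, 0], [0, 0, 0], 1]

```text
clock: 10.38
tcp_pos: [0.5086, 0.3349, 0.0691]
orientation: [-0.0, 0.704, 0.711, 0.0]
wrist_force: [1.1, -0.4, -2.1]
finger_gap: 0.0369
grip_force: 70.6
```

move_arm:
  targets:
    - [[-2.5, 0, 0], [0, 0, 0], 1]
    - [[-5, 0, 0], [0, 0, 0], 1]
    - [[-7.5, 0, 0], [0, 0, 0], 1]
    - [[-10, 0, 0], [0, 0, 0], 1]
    - [[-12, 0, 0], [0, 0, 0], 1]

```text
clock: 11.0
tcp_pos: [0.5087, 0.3229, 0.0691]
orientation: [-0.0, 0.704, 0.711, 0.0]
wrist_force: [0.2, -0.2, -1.5]
finger_gap: 0.037
grip_force: 70.6
```

move_arm:
  targets:
    - [[-1, 0, 0], [0, 0, 0], 1]
    - [[-2, 0, 0], [0, 0, 0], 1]
    - [[-3, 0, 0], [0, 0, 0], 1]
    - [[-4, 0, 0], [0, 0, 0], 1]
    - [[-5, 0, 0], [0, 0, 0], 1]

```text
clock: 11.62
tcp_pos: [0.5087, 0.318, 0.0691]
orientation: [-0.0, 0.704, 0.711, 0.0]
wrist_force: [0.1, 0.1, -1.5]
finger_gap: 0.0371
grip_force: 70.6
```

Run:
```python
from h import *
s=env.get_state(); print(s['tcp_pos'],s['wrist_force'])
p=env.read_camera('side'); save(p,'si.png')
q=env.read_camera('wrist'); save(q,'wi.png')
u=proj(p,s['tcp_pos'])[0].astype(int); b=cv2.imread('pics/si.png')[u[1]-40:u[1]+50,u[0]-60:u[0]+60]
a=cv2.resize(cv2.imread('pics/wi.png')[150:],(512,200)); b=cv2.resize(b,None,fx=4,fy=4,interpolation=2); o=np.zeros((590,512,3),np.uint8);o[:200]=a;o[210:210+b.shape[0],:b.shape[1]]=b
cv2.imwrite('pics/in.png',o)
```

```text
[0.50873777 0.31800818 0.06906984] [ 0.083855    0.0750561  -1.49456143]
```

View pics/in.png

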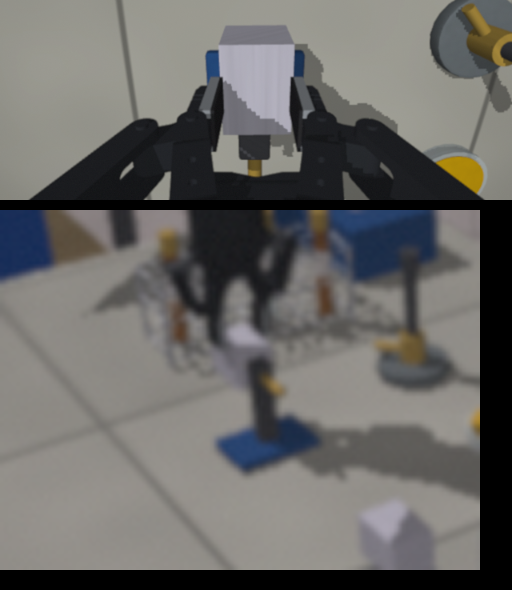

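move_arm:
  targets:
    - [[4, 0, 0], [0, 0, 0], 1]
    - [[11, 0, 0], [0, 0, 0], 1]
    - [[19, 0, 0], [0, 0, 0], 1]
    - [[27, 0, 0], [0, 0, 0], 1]
    - [[36, 0, 0], [0, 0, 0], 1]

```text
clock: 12.35
tcp_pos: [0.5083, 0.3548, 0.069]
orientation: [-0.0, 0.704, 0.711, 0.0]
wrist_force: [-0.8, -1.4, -1.9]
finger_gap: 0.0372
grip_force: 70.6
```

move_arm:
  targets:
    - [[12, 0, 0], [0, 0, 0], 1]
    - [[25, 0, 0], [0, 0, 0], 1]
    - [[35, 0, 0], [0, 0, 0], 1]
    - [[35, 0, -50], [0, 0, 0], 1]
    - [[35, 0, -110], [0, 0, 0], 1]

```text
clock: 12.98
tcp_pos: [0.5069, 0.389, 0.1786]
orientation: [-0.0, 0.703, 0.711, -0.002]
wrist_force: [1.7, 0.1, -1.5]
finger_gap: 0.0372
grip_force: 70.9
```

Run:
```python
from h import *
s=env.get_state(); print(s['tcp_pos'],s['wrist_force'],s['joint_pos'])
go([.45,.05,.30],.011-np.pi/2)
```

```text
[0.50688503 0.38903756 0.17855669] [ 1.72062714  0.06551531 -1.53846559] [5.29076772e-01 4.49919270e-01 1.93811980e-01 1.31845996e+00
 7.19821564e-06 2.08969741e+00]
shift [-338.7  -60.7 -120.6] turn [-6.000e-03  2.300e-02  8.995e+00]
```

Run:
```python
from h import *
go([.50,.10,.32],np.pi/2)
```

```text
shift [-289.2  -10.3 -140.9] turn [-2.300e-02 -6.000e-03 -8.942e+00]
```

move_arm:
  targets:
    - [[-20, 0, -50], [0, 0, -0.5], 1]
    - [[-290, -10, -140], [0, 0, -8.94], 1]
    - [[-290, -10, -140], [0, 0, -8.94], 1]
    - [[-290, -10, -140], [0, 0, -8.94], 1]
    - [[-290, -10, -140], [0, 0, -8.94], 1]

```text
clock: 13.6
tcp_pos: [0.5023, 0.1401, 0.3058]
orientation: [0.0, 0.366, 0.931, 0.0]
wrist_force: [1.5, -0.8, -2.7]
finger_gap: 0.0372
grip_force: 70.9
```

Run:
```python
from h import *
go([.50,.10,.32],np.pi/2)
```

```text
shift [-25.6 -30.9 -14.2] turn [ 2.000e-03  5.000e-03 -4.289e+00]
```

move_arm:
  targets:
    - [[-26, -31, -14], [0, 0, -4.29], 1]
    - [[-26, -31, -14], [0, 0, -4.29], 1]
    - [[-26, -31, -14], [0, 0, -4.29], 1]
    - [[-26, -31, -14], [0, 0, -4.29], 1]
    - [[-26, -31, -14], [0, 0, -4.29], 1]

```text
clock: 14.22
tcp_pos: [0.5002, 0.1013, 0.3191]
orientation: [0.0, 0.004, 1.0, 0.0]
wrist_force: [-0.9, 0.7, -1.7]
finger_gap: 0.0369
grip_force: 70.9
```

Run:
```python
from h import *
s=env.get_state(); print(s['tcp_pos'],rot(s).as_matrix().round(2),s['joint_pos'])
go([.56,.10,.32],0,Rt=R.from_matrix(np.c_[[0,0,-1.],[0,1.,0],[1.,0,0]]))
```

```text
[0.5002062  0.10128398 0.31906912] [[-1.    0.01  0.  ]
 [ 0.01  1.    0.  ]
 [-0.    0.   -1.  ]] [4.23331771e-02 1.81096096e-01 1.61214909e-01 1.55063066e+00
 7.32339446e-05 5.02422075e-02]
shift [-59.8  -0.8  -0.9] turn [-0.035 -8.998 -0.036]
```

move_arm:
  targets:
    - [[-10, 0, 0], [0, -1, 0], 1]
    - [[-20, 0, 0], [0, -2, 0], 1]
    - [[-30, 0, 0], [0, -3, 0], 1]
    - [[-40, 0, 0], [0, -4, 0], 1]
    - [[-50, 0, 0], [0, -5, 0], 1]

```text
clock: 14.85
tcp_pos: [0.5496, 0.1011, 0.3199]
orientation: [0.425, 0.004, 0.905, -0.0]
wrist_force: [0.5, -0.3, -2.4]
finger_gap: 0.0369
grip_force: 71.0
```

Run:
```python
from h import *
go([.56,.10,.32],0,Rt=R.from_matrix(np.c_[[0,0,-1.],[0,1.,0],[1.,0,0]]))
```

```text
shift [-6.7 -1.1  7.9] turn [-0.037 -3.972 -0.036]
```

move_arm:
  targets:
    - [[-2, 0, 2], [0, -1, 0], 1]
    - [[-4, 0, 4], [0, -2, 0], 1]
    - [[-6, 0, 6], [0, -3, 0], 1]
    - [[-7, 0, 8], [0, -3.97, 0], 1]
    - [[-7, 0, 8], [0, -3.97, 0], 1]

```text
clock: 15.48
tcp_pos: [0.6377, 0.1402, 0.4312]
orientation: [0.659, 0.013, 0.752, -0.01]
wrist_force: [1.2, 0.4, -1.8]
finger_gap: 0.0369
grip_force: 71.3
```

move_arm:
  targets:
    - [[0, 0, 0], [0, 0, 0], 1]
    - [[0, 0, 0], [0, 0, 0], 1]
    - [[0, 0, 0], [0, 0, 0], 1]
    - [[0, 0, 0], [0, 0, 0], 1]
    - [[0, 0, 0], [0, 0, 0], 1]

```text
clock: 16.1
tcp_pos: [0.6374, 0.1388, 0.4308]
orientation: [0.659, 0.012, 0.752, -0.012]
wrist_force: [-0.7, -0.3, -2.6]
finger_gap: 0.0368
grip_force: 71.3
```

Run:
```python
from h import *
s=env.get_state(); print(s['tcp_pos'],rot(s).as_matrix().round(3),np.abs(s['qvel']).max(),s['grip_force'])
o=np.zeros((600,800,3),np.uint8)
for i,c in enumerate(['top','side','wrist']):
    p=env.read_camera(c); save(p,'f_%s.png'%c); a=cv2.imread('pics/f_%s.png'%c)
    if i<2:
        u=proj(p,s['tcp_pos'])[0].astype(int); a=cv2.resize(a[max(0,u[1]-40):u[1]+40,u[0]-50:u[0]+50],(400,300),interpolation=2); o[:a.shape[0],400*i:400*i+400]=a
        
    else: o[310:560,:400]=cv2.resize(a,(400,250))
cv2.imwrite('pics/fin.png',o)
```

```text
[0.63744227 0.13884964 0.43080269] [[-0.132  0.034  0.991]
 [ 0.003  0.999 -0.034]
 [-0.991 -0.002 -0.132]] 0.005261733511434003 71.27529694698751
```

View pics/fin.png

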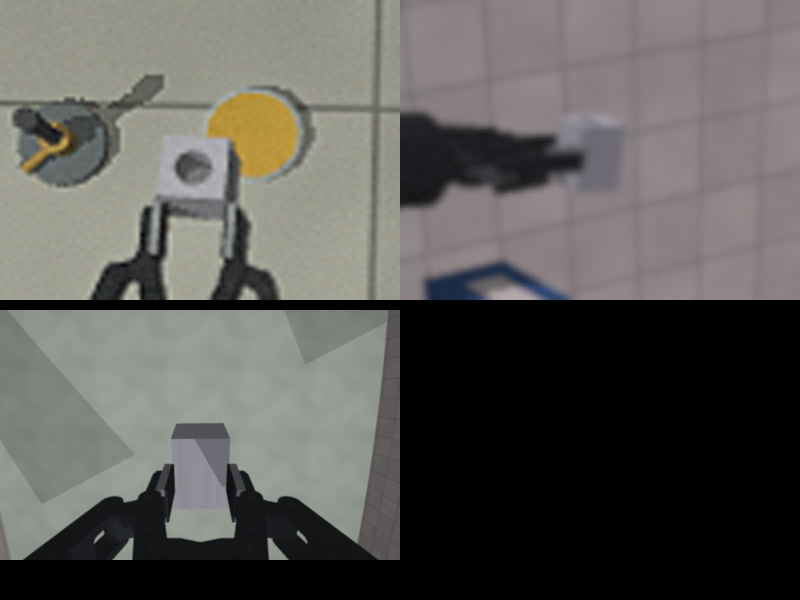

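The top view shows the well mouth facing up at (193,168), with 0.13 rad of tilt left. I'll trim that off.

Run:
```python
from h import *
s=env.get_state(); print(s['joint_pos'].round(3))
go(s['tcp_pos'],0,Rt=R.from_matrix(np.c_[[0,0,-1.],[0,1.,0],[1.,0,0]]))
```

```text
[ 0.217 -0.278 -1.027 -0.611 -0.249  0.032]
shift [0. 0. 0.] turn [-0.194 -0.762 -0.001]
```

move_arm:
  targets:
    - [[0, 0, 15], [0, -0.2, 0], 1]
    - [[0, 0, 30], [-0.1, -0.4, 0], 1]
    - [[0, 0, 45], [-0.15, -0.6, 0], 1]
    - [[0, 0, 60], [-0.19, -0.76, 0], 1]
    - [[0, 0, 60], [-0.19, -0.76, 0], 1]

```text
clock: 16.88
tcp_pos: [0.7088, 0.1406, 0.4289]
orientation: [0.702, 0.002, 0.712, -0.002]
wrist_force: [0.1, 0.3, -1.4]
finger_gap: 0.0367
grip_force: 71.3
```

move_arm:
  targets:
    - [[0, 0, 0], [0, 0, 0], 1]
    - [[0, 0, 0], [0, 0, 0], 1]
    - [[0, 0, 0], [0, 0, 0], 1]
    - [[0, 0, 0], [0, 0, 0], 1]

```text
clock: 17.38
tcp_pos: [0.7078, 0.1412, 0.4318]
orientation: [0.703, 0.001, 0.711, -0.001]
wrist_force: [0.3, -0.3, -2.4]
finger_gap: 0.0367
grip_force: 71.3
```

Run:
```python
from h import *
s=env.get_state(); print(s['joint_pos'].round(3),s['tcp_pos'],rot(s).as_matrix().round(3),np.abs(s['qvel']).max(),s['grip_force'])
```

```text
[ 0.161 -0.026 -1.027 -0.989 -0.165  0.002] [0.70779717 0.14121301 0.43176165] [[-0.011  0.004  1.   ]
 [ 0.     1.    -0.004]
 [-1.     0.    -0.011]] 0.0051211270165740595 71.31088631227612
```

The tilt is now about 0.01 rad, and the arm is still and gripping, so I'm handing in.

```bash
python3 -c "
from h import *
print(env.hand_in())"
```

```text
the job is handed in; nothing more can be done
None
```

The job is handed in (the hand-in returned no verdict): the -y end of the green-stand block slid about 30 mm over the gauge bar with no contact force, so the well is there; I tried only that end, because the camera showed the other end plain. The block is now held still with its well up, tilted about 0.01 rad, centre about 0.43 m above the bench.

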